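# Fetch the spirit level out of the tool case

### The job

The tool case's little kit drawer was left open over the well where the spirit level lies: push it fully home until it clicks in flush, and leave it shut. Then take the level out through the opening in the top of the case, which is shorter than the level, so it must come out slantwise, one end first, and lift it until all of it is a good hand's breadth (8 cm) above the top of the drawer housing. Finish while still holding it there, motionless and clear of the case, without having disturbed the other things on the table.

Things in the scene. Friction and masses are not known exactly. Their poses are not given: they have to be found in the camera images.
- opening (a point): Centre of the opening in the top of the tool case, 64 mm above the table. Axes are the case's: z up, x across the case, y along it, pointing away from the drawer housing. The opening runs from -80 mm (drawer housing) to +80 mm (lip) along y and 75 mm to either side along x.
- case: The tool case: fixed grey sheet metal, an open-topped well with a low drawer housing over one end; origin on the table right below the opening's centre, axes as the opening's. Well floor 4 mm above the table; long walls 5 mm thick, 64 mm high, inner faces at x = -75 and +75 mm; the well inside runs from y = -195 to +105 mm (end walls 5 mm).
- housing_edge (a point): Middle of the lower edge of the drawer housing where the opening begins (y = -80 mm in the case, 62 mm above the table). The housing runs from here to y = -200 mm, is 160 mm wide (x), its underside 62 mm and its top 91 mm above the table; the well goes on beneath it.
- lip_edge (a point): Middle of the upper edge of the fixed flat lip that covers the other end of the well (y = +80 mm in the case, 64 mm above the table). The lip is 3 mm thick and covers the well from here to its end wall at y = +105 mm; the well goes on beneath it.
- drawer (a joint): Opening of the kit drawer in m: 0 is fully home, with its front flush with the housing at -80 mm along the opening's y; it slides out towards +y over the well, up to 0.09, and starts 0.04 to 0.075 open. Sliding takes about 1.5 N; over the last 13 mm a spring detent resists with about 4 N, then snaps past, and a solid stop is met at 0.
- drawer_front (a point): Centre of the outer face of the drawer's front, which looks along the opening's +y. The front is a plain flat grey plate 150 mm wide (x) and 22 mm high, its lower edge 65.5 mm and its top edge 87.5 mm above the table. Axes as the opening's.
- level_center (a point): Centre of the spirit level, a plain rigid aluminium bar with black ends and three small vials in its upper face, 230 mm long (its y), 40 mm wide (its x) and 24 mm thick (its z), about 0.25 kg. It lies flat on the well's floor, lengthwise in the case, partly under the drawer housing and often under the lip.
- level_end_a (a point): Middle of the level's end face at +115 mm along its y (the end away from the drawer housing). Axes as the level's.
- level_end_b (a point): Middle of the level's end face at -115 mm along its y (the end under the drawer housing). Axes as the level's.
- level: The level as a rigid body; origin at the centre of its underside, axes as above.
- wrench: Bystander: steel wrench lying on the table on the robot's side of the case.
- screwdriver: Bystander: screwdriver lying on the table on the far side of the case.
- mug: Bystander: white mug, 80 mm across and 92 mm high, standing beyond the lip end of the case.
- jar: Bystander: glass jar, 70 mm across and 90 mm high, standing beyond the drawer end of the case.
- can: Bystander: metal can, 66 mm across and 100 mm high, standing beyond the drawer end of the case.
- carton: Bystander: small cardboard box 100 x 70 x 50 mm, near the lip end of the case.
Mind the look-alikes: they are no part of the job. Leave any green look-alike of the level alone.

How it is judged (in metres and radians):
On the way, in this order (a step that is already met when the one before it is completed fails the run):
1. the drawer is fully home (value of joint drawer below 0.003 m), for 0.2 s.
2. the level comes slantwise through the opening: one end above the rim while the other is still below it (((height (world z) of level_end_a above 0.08 m and height (world z) of level_end_b below 0.055 m) or (height (world z) of level_end_b above 0.08 m and height (world z) of level_end_a below 0.055 m))), for 0.05 s.
At the end, for the whole second after the job is handed in: The drawer is home (within 3 mm), the level is gripped by the fingers with both its ends more than 170 mm above the table, it touches no part of the case and is still (under 30 mm/s); the robot keeps holding it (value of joint drawer below 0.003 m and height (world z) of each of level_end_a, level_end_b above 0.17 m and contact force between the fingers and level above 1 N and contact force between level and case below 0.1 N and linear speed of level below 0.03 m/s); the arm keeps its last pose, push and grip.
It fails at once if a bystander is pushed more than 30 mm or knocked over (distance of any of wrench, screwdriver, mug, jar, can, carton from where it was at the start of the episode above 0.03 m or angle between any of mug, jar, can's own z axis and vertical above 0.5 rad).
It also fails if it takes over 48 s, if anything falls off the work surface, if the arm or the gripper's body presses on something with over 40 N, if the wrist force passes 120 N, or if a joint passes its speed limit or range.

### The arm

A 6-joint arm with a two-finger parallel gripper is mounted at the origin on the work surface. World frame = base frame: x ahead of the robot, y to its left, z up, the work surface at z = 0. Lengths are in mm, angles in rad, forces in N, time in s.
With the tool pointing down it reaches from about 350 to 975 mm from the base axis. Payload 7.1 kg.
Tool frame: the origin (TCP) lies midway between the tips of the shut fingers; the grasp point (between the pads) lies 19 mm behind it (ctrl.grasp_offset is the distance from the TCP to the grasp point, in mm); z points along the fingers, y is the line along which they close (so a half turn about z gives the same grasp; the last joint's range is limited). The gripper opens to 88 mm and grips with 3 to 60 N. Pads are 20 mm wide; open, the fingers measure 115 mm over their backs; the gripper's body (75 mm by 178 mm) begins 61 mm behind the grasp point.
Start: joints at [1.322, 0.423, 1.63, -0, 1.089, -0.019], TCP at [142.333, 608.561, 222.675] pointing down, gripper open.
Joint ranges: [-3, 3], [-0.9, 2.11], [0.09, 2.58], [-1.31, 4.45], [0.11, 2.69], [-2.54, 2.54]. Speed limits (rad/s): [2.39, 2.39, 3.01, 3.14, 3.14, 3.14].

### API

Orientations are given as a rotation vector (axis times angle).
In Python, from workcell import ctrl gives the robot as it stands. The module is installed in compiled form; this text tells all that it offers.
- The arm moves only by the tool servo_tool, never from a script. Its argument "rows" is a list of rows, each a list of 7 numbers: the turn, a rotation vector about the tool's x, y, z as a fraction of full scale, then the shift along the tool's x, y, z as a fraction of full scale, then the finger opening in mm, from 0 to 87.8. A call has 1 to 10 rows; each row is the pose to reach, as a shift and turn from the pose commanded when the call began, along the tool's axes at that moment; what a row does not reach only later rows make up. Full scale, the value 1, is 20 cm for a shift and 1.5 rad for a turn. A row lasts 1/8 s, in which the tool goes at most 62.5 mm and 10.7 degrees, less where a joint would pass 70% of its speed; a pose out of reach is approached as far as the arm can. A call with a number of a shift or a turn outside -1 to 1 is refused whole. A call with a gripper value outside its range is refused whole. The fingers move at their own pace and stop on an object; the grip force is fixed at half the most. Time passes only in rows, so rows that repeat a pose let the fingers close. It gives the time, the measured TCP pose, the force, the opening and the grip force at its end, in the units of the state.
- ctrl.get_obs(): the state, without advancing time (a new reading comes with each control period).
- ctrl.get_image(name): name is "scene" or "top"; returns (picture, depth): 480x640x3 uint8, red, green, blue; 480x640 float32, mm along the optical axis (not along the pixel's ray), 0 where there is no reading.
- ctrl.camera_info(name): a dict with "intrinsics" (3x3 intrinsics, pixels), "R" (3x3) and "t" (3): a world point X has camera coordinates R X + t. Camera axes: x right, y down, z forward; pixel columns grow to the right and rows downward; lengths in mm; the calibration is good to about 2 mm. A picture is of the moment at which its call begins. camera_info takes no time and is no camera call.
- ctrl.close_job(): hands the job in; it is judged then, once.
The state is a dict: "t": time; "qpos": joint angles; "qvel": joint speeds; "joint_torque": joint torques, N m; "ee_pos": TCP position; "orientation": TCP orientation; "ft_force": force on the tool from outside, world axes, zero at the start; "moment": the same for the moment, N m; "width": finger opening in mm; "grasp_force": force on a finger pad.
Only numpy, scipy, OpenCV 4.12 (cv2) and the standard library are available. Lean on these libraries where they do the work, as an engineer would, in place of code of your own. Each camera call takes 0.05 s, during which the arm holds its last target. There are 200 camera calls.

## Working session

There is one attempt and no reset: what is moved stays moved. The work goes in short steps, Python scripts to look and compute and a tool call to move; the robot and the scene stay as the last step left them, time stands still between calls to the robot, and variables do not carry over. Pictures are saved under pics/ and viewed, at most 10 in all, crops included, and the job is handed in when it is done.

Besides the shell and the picture viewer there is one more tool, called after ">>>" as a command line: name --pt "numbers of a row" for each row, then --argument value for the rest. servo_tool: Moves the arm, as the interface text tells. Its arguments: {"type":"object","properties":{"rows":{"type":"array","items":{"type":"array","items":{"type":"number"}}}},"required":["rows"]}

```bash
mkdir -p pics; python3 - <<'E'
from workcell import ctrl
import cv2,numpy as np
for n in("scene","top"):
    im,d=ctrl.get_image(n); cv2.imwrite(f"pics/{n}0.png",im[:,:,::-1]); np.savez(f"{n}0.npz",im=im,d=d)
    c=ctrl.camera_info(n); R,t=np.array(c["R"]),np.array(c["t"]); print(n,np.round(c["intrinsics"],1).tolist(),"pos",np.round(-R.T@t),"fwd",R[2].round(2),"right",R[0].round(2))
o=ctrl.get_obs(); print(o)
E
```

```text
scene [[515.9, 0.0, 314.6], [0.0, 515.9, 235.0], [0.0, 0.0, 1.0]] pos [ 858. -328.  854.] fwd [-0.4   0.35 -0.85] right [ 0.67  0.74 -0.01]
top [[497.8, 0.0, 316.1], [0.0, 497.8, 243.9], [0.0, 0.0, 1.0]] pos [ 366.  -10. 1145.] fwd [ 0.11  0.01 -0.99] right [-0.03 -1.   -0.01]
{'t': 0.1, 'qpos': array([ 1.32199262e+00,  4.23747647e-01,  1.63058165e+00, -2.99224196e-06,
        1.08858944e+00, -1.90217407e-02]), 'qvel': array([-7.10539781e-05, -1.03354416e-03, -1.29748436e-03, -1.47787029e-05,
       -7.51703960e-05, -6.81172660e-04]), 'joint_torque': array([-1.85321028e-04, -5.45609200e+01, -2.74324250e+01,  6.46071509e-02,
        1.87843147e-02, -7.62971604e-05]), 'ee_pos': array([142.22341662, 608.10737904, 222.00244413]), 'orientation': array([-3.60124892e-01, -3.12070734e+00,  2.06479837e-03]), 'ft_force': array([-0.24779279,  0.6416062 , -0.40906827]), 'moment': array([ 0.01211168, -0.02414577,  0.01470157]), 'grasp_force': 0.0, 'width': 87.84924989093024}
```

View pics/top0.png

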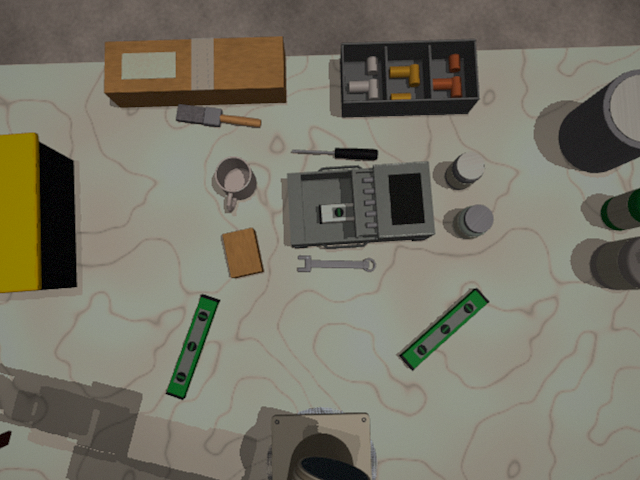

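View pics/scene0.png

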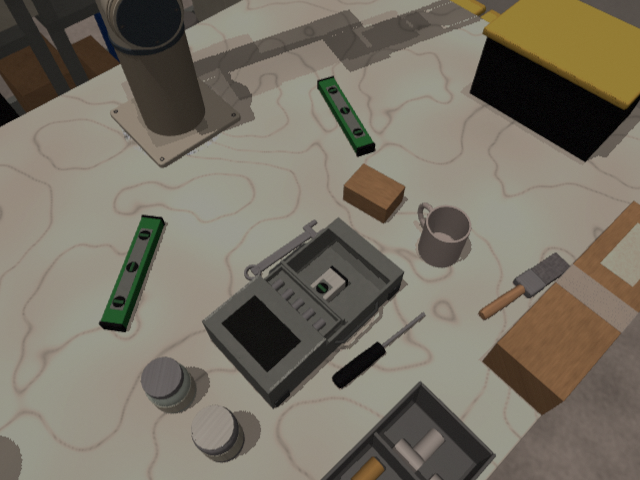

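The top view shows the case around (360,205). The level is the aluminium bar in its well at (335,213), with the drawer front at x≈355, the mug at (233,180), the carton at (243,253) and the jar and can at (465,170) and (472,222). Possible look-alikes for the level are the green bars at (193,345) and (445,330), so I choose the aluminium one in the well. Next I'll check it in a close crop.

```bash
cat > h.py <<'E'
import numpy as np,cv2
from workcell import ctrl
def cam(n):
    c=ctrl.camera_info(n); return np.array(c["intrinsics"]),np.array(c["R"]),np.array(c["t"])
def ray(n,u,v,z):
    K,R,t=cam(n); o=-R.T@t; d=R.T@np.linalg.solve(K,[u,v,1]); return o+d*(z-o[2])/d[2]
def proj(n,X):
    K,R,t=cam(n); p=K@(R@np.array(X,float)+t); return p[:2]/p[2]
def cloud(n,d):
    K,R,t=cam(n); v,u=np.mgrid[:480,:640]; P=np.stack([(u-K[0,2])/K[0,0]*d,(v-K[1,2])/K[1,1]*d,d],-1)
    return (P-t)@R
E
python3 - <<'E'
from h import *
a=np.load("top0.npz"); im,d=a["im"],a["d"]
P=cloud("top",d)
c=cv2.resize(im[150:260,275:445],None,fx=4.7,fy=4.7,interpolation=cv2.INTER_CUBIC); cv2.imwrite("pics/crop0.png",c[:,:,::-1])
# heights along the level row
for v in (213,190): print(v,[(u,int(P[v,u,2])) for u in range(284,440,4)])
# case outline: pixels with z 50..110 in window
sub=np.zeros((480,640),bool); sub[155:255,280:440]=1
top=sub&(abs(P[...,2]-91)<5)
q=P[top][:,:2].astype(np.float32); print("housing top",top.sum(),cv2.minAreaRect(q), np.median(P[top][:,2]))
w=sub&(abs(P[...,2]-64)<4); q=P[w][:,:2].astype(np.float32); print("rim",w.sum(),cv2.minAreaRect(q))
E
```

```text
213 [(284, 4), (288, 0), (292, 61), (296, 63), (300, 61), (304, 2), (308, 1), (312, 1), (316, -1), (320, 29), (324, 27), (328, 26), (332, 27), (336, 26), (340, 29), (344, 27), (348, 27), (352, 31), (356, 83), (360, 67), (364, 71), (368, 82), (372, 81), (376, 81), (380, 90), (384, 91), (388, 87), (392, 91), (396, 92), (400, 91), (404, 92), (408, 85), (412, 91), (416, 90), (420, 88), (424, 92), (428, 89), (432, 89), (436, 1)]
190 [(284, 1), (288, 62), (292, 63), (296, 64), (300, 61), (304, 3), (308, 1), (312, 0), (316, 2), (320, 3), (324, 2), (328, 0), (332, 2), (336, 3), (340, 1), (344, 5), (348, 1), (352, 1), (356, 80), (360, 67), (364, 70), (368, 81), (372, 87), (376, 88), (380, 89), (384, 92), (388, 91), (392, 91), (396, 90), (400, 89), (404, 89), (408, 92), (412, 92), (416, 91), (420, 93), (424, 89), (428, 90), (432, 0), (436, -1)]
housing top 4164 ((572.518310546875, -171.34310913085938), (160.98220825195312, 167.8921661376953), 1.90178644657135) 90.88204758143905
rim 1519 ((569.7173461914062, -99.30784606933594), (160.9538116455078, 309.1887512207031), 1.9867712259292603)
```

View pics/crop0.png

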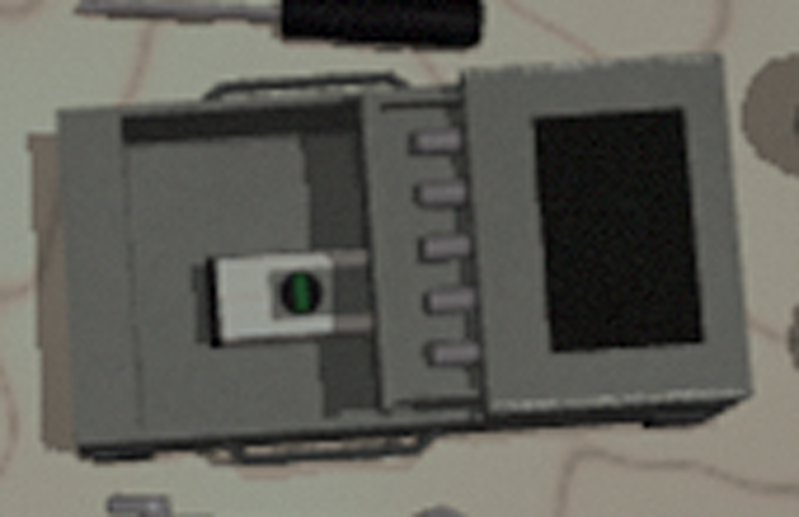

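The crop shows the drawer front's edge at about (368,250). The level's black end a is at (213,300), its sides run at y≈258 and 345, and its first vial is at (300,292). The lip edge is at x≈128. This is the plain aluminium level, not one of the green bars.

```bash
cat >> h.py <<'E'
from scipy.spatial.transform import Rotation as Ro
YD=np.array([-.0347,.9994,0]); XD=np.array([.9994,.0347,0]); O=np.array([568.1,-54.3,0])
def W(x,y,z): return O+x*XD+y*YD+np.array([0,0,z])
def C(p): p=np.asarray(p)-O; return np.round([p@XD,p@YD,p[2]],1)
def tool(yaw,tilt=0):  # tool down, y along case x turned by yaw; tilt about case x: end a (case +y) up
    T=np.array([-np.cross(XD,[0,0,1])*-1, XD, [0,0,-1]]).T
    T[:,0]=np.cross(T[:,1],T[:,2])
    return Ro.from_rotvec(tilt*XD)*Ro.from_rotvec([0,0,yaw])*Ro.from_matrix(T)
def cmd(p,R):
    o=ctrl.get_obs(); R0=Ro.from_rotvec(o["orientation"])
    print("turn",np.round((R0.inv()*R).as_rotvec()/1.5,4),"shift",np.round(R0.inv().apply(p-o["ee_pos"])/200,4),"at case",C(o["ee_pos"]))
E
python3 - <<'E'
from h import *
f=lambda x,y:(275+(x+.5)/4.7-.5,150+(y+.5)/4.7-.5)
r=lambda x,y,z:C(ray("top",*f(x,y),z))
print("lip edge",r(124,115,64),r(142,435,64)," lip outer",r(58,110,64),r(80,450,64))
print("housing",r(465,70,91),r(725,55,91),r(750,390,91),r(487,412,91))
print("drawer front top",r(361,100,87.5),r(380,410,87.5))
print("level a",r(213,258,28),r(218,345,28),"at drawer",r(368,250,28),r(372,330,28),"vial",r(300,292,28))
a=np.load("top0.npz");P=cloud("top",a["d"])
for n,u,v in(("wrench",335,264),("screw",340,153),("mug",233,170),("carton",243,250),("can",465,165),("jar",472,215)):print(n,C(P[v,u]))
print(tool(0).as_matrix().round(2).tolist(),tool(0,.3).as_matrix()[:,2])
cmd(W(0,60,200),tool(0))
# level by scene camera: black end / bright top
s=np.load("scene0.npz");Q=cloud("scene",s["d"]);q=(Q-O)
cs=np.stack([q@XD,q@YD,q[...,2]],-1)
m=(abs(cs[...,2]-28)<4)&(abs(cs[...,0])<70)&(abs(cs[...,1]+0)<75)
p=cs[m]; print(len(p),np.percentile(p,[2,50,98],axis=0).round(1), cv2.minAreaRect(p[:,:2].astype(np.float32)))
m=(cs[...,2]>74)&(cs[...,2]<86)&(abs(cs[...,0])<70)&(abs(cs[...,1]+20)<55); print("drawer scene",m.sum(),np.percentile(cs[m][:,1],[50,98]))
E
```

```text
lip edge [74.1 78.1 64. ] [-78.1  78.6  64. ]  lip outer [ 78.5 109.1  64. ] [-83.3 107.8  64. ]
housing [ 78.3 -80.6  91. ] [  77.7 -200.5   91. ] [ -78.  -198.4   91. ] [-80.5 -78.8  91. ]
drawer front top [ 68.2 -32.1  87.5] [-76.2 -30.8  87.5]
level a [ 9.9 40.1 28. ] [-32.8  40.4  28. ] at drawer [  9.  -35.1  28. ] [-30.2 -34.3  28. ] vial [-9.4 -0.8 28. ]
wrench [-126.3   14.1    6.7]
screw [127.8 -13.7  25. ]
mug [109.1 238.2   4.7]
carton [-85.3 216.8  48.9]
can [  62.2 -274.6  100.5]
jar [ -44.8 -283.3   87.7]
[[-0.03, 1.0, 0.0], [1.0, 0.03, 0.0], [0.0, 0.0, -1.0]] [-0.01025455  0.29534287 -0.95533629]
turn [-8.000e-04  6.000e-04  8.709e-01] shift [-2.7494 -2.4503  0.1132] at case [-402.6  676.8  222. ]
641 [[-30.2 -11.7  25. ]
 [-10.2  15.8  27.9]
 [  8.3  43.2  31.2]] ((-11.048166275024414, 16.0764217376709), (41.33564376831055, 57.050655364990234), 0.5020130276679993)
drawer scene 828 [-57.8756328  -33.42908304]
```

>>> servo_tool --pt "0 0 0.12 -0.2 -0.18 0 0" --pt "0 0 0.24 -0.4 -0.36 0 0" --pt "0 0 0.36 -0.6 -0.54 0 0" --pt "0 0 0.48 -0.8 -0.72 0 0" --pt "0 0 0.5 -1 -0.9 0 0"

```text
t: 0.72
ee_pos: [296.7, 386.2, 222.5]
orientation: [1.481, 2.77, -0.0]
ft_force: [0.2, 0.6, -0.1]
width: 41.0
grasp_force: 0.0
```

```bash
python3 - <<'E'
from h import *
cmd(W(0,50,160),tool(0))
E
```

```text
turn [-1.000e-04  1.000e-04  3.693e-01] shift [-2.3725  0.0374  0.3129] at case [-256.   449.6  222.5]
```

>>> servo_tool --pt "0 0 0.1 -0.3 0 0 0" --pt "0 0 0.2 -0.6 0 0 0" --pt "0 0 0.3 -0.9 0 0 0" --pt "0 0 0.37 -1 0 0 0"

```text
t: 1.23
ee_pos: [408.6, 219.1, 222.6]
orientation: [2.189, 2.253, -0.001]
ft_force: [0.1, -0.6, 0.3]
width: 1.7
grasp_force: 0.0
```

```bash
python3 - <<'E'
from h import *
cmd(W(0,30,160),tool(0))
E
```

```text
turn [-0.0001  0.0003 -0.004 ] shift [-1.2391  0.7569  0.3133] at case [-149.9  278.7  222.6]
```

>>> servo_tool --pt "0 0 0 -0.22 0.17 0 0" --pt "0 0 0 -0.44 0.34 0 0" --pt "0 0 0 -0.66 0.5 0.1 0" --pt "0 0 0 -0.85 0.65 0.25 0" --pt "0 0 0 -1 0.75 0.4 0" --pt "0 0 0 -1 0.75 0.4 0"

```text
t: 1.98
ee_pos: [563.9, 25.3, 140.1]
orientation: [-2.182, -2.256, 0.005]
ft_force: [-0.8, -0.1, 0.0]
width: 0.7
grasp_force: 0.0
```

```bash
python3 - <<'E'
from h import *
cmd(W(0,10,72),tool(0)); print(ctrl.get_obs()["qpos"].round(2))
E
```

```text
turn [-0.003   0.0001 -0.0012] shift [-0.3485  0.0094  0.3403] at case [ -1.5  79.7 140.1]
[ 0.02  0.45  1.82 -0.    0.88 -0.01]
```

>>> servo_tool --pt "0 0 0 -0.2 0.01 0 0" --pt "0 0 0 -0.35 0.01 0.15 0" --pt "0 0 0 -0.35 0.01 0.34 0" --pt "0 0 0 -0.4 0.01 0.34 0" --pt "0 0 0 -0.45 0.01 0.34 0" --pt "0 0 0 -0.5 0.01 0.34 0" --pt "0 0 0 -0.55 0.01 0.34 0" --pt "0 0 0 -0.6 0.01 0.34 0" --pt "0 0 0 -0.65 0.01 0.34 0"

```text
t: 3.1
ee_pos: [571.6, -103.3, 75.0]
orientation: [2.181, 2.261, 0.001]
ft_force: [0.3, 1.7, 1.7]
width: 0.6
grasp_force: 0.9
```

```bash
python3 - <<'E'
from h import *
cmd(W(0,-72,72),tool(0)); print(ctrl.get_obs()["ft_force"].round(2))
E
```

```text
turn [0.0004 0.     0.0008] shift [-0.1145 -0.009   0.0152] at case [  1.8 -49.1  75. ]
[0.33 1.71 1.68]
```

>>> servo_tool --pt "0 0 0 -0.03 0 0 0" --pt "0 0 0 -0.06 0 0 0" --pt "0 0 0 -0.08 0 0 0" --pt "0 0 0 -0.1 0 0 0" --pt "0 0 0 -0.11 0 0 0" --pt "0 0 0 -0.11 0 0 0"

```text
t: 3.85
ee_pos: [571.9, -122.2, 74.6]
orientation: [-2.18, -2.258, -0.003]
ft_force: [1.9, 16.6, 3.9]
width: 0.5
grasp_force: 8.3
```

>>> servo_tool --pt "0 0 0 -0.01 0 0 0" --pt "0 0 0 -0.01 0 0 0"

```text
t: 4.1
ee_pos: [571.9, -122.3, 74.6]
orientation: [-2.179, -2.256, -0.006]
ft_force: [2.3, 25.9, 5.5]
width: 0.2
grasp_force: 13.2
```

```bash
python3 - <<'E'
from h import *
cmd(W(0,-72,72),tool(0)); print(ctrl.get_obs()["ft_force"].round(2))
E
```

```text
turn [-0.0007 -0.0042 -0.0002] shift [-0.0198 -0.0072  0.013 ] at case [  1.4 -68.1  74.6]
[ 2.27 25.94  5.48]
```

>>> servo_tool --pt "0 0 0 0.1 0 0 0" --pt "0 0 0 0.3 0 -0.2 60" --pt "0 0 0 0.55 0 -0.45 60" --pt "0 0 0 0.8 -0.03 -0.6 60" --pt "0 0 0 0.9 -0.06 -0.7 60" --pt "0 0 0 0.9 -0.06 -0.7 60"

```text
t: 4.85
ee_pos: [554.1, 54.0, 216.2]
orientation: [2.176, 2.262, 0.003]
ft_force: [-0.2, -0.4, -0.7]
width: 46.7
grasp_force: 0.0
```

```bash
python3 - <<'E'
from h import *
im,d=ctrl.get_image("top"); P=cloud("top",d)-O
cs=np.stack([P@XD,P@YD,P[...,2]],-1)
m=(abs(cs[...,2]-28)<5)&(abs(cs[...,0])<70)&(abs(cs[...,1])<78); q=cs[m]; print("level",len(q),cv2.minAreaRect(q[:,:2].astype(np.float32)))
m=(cs[...,2]>72)&(cs[...,2]<100)&(abs(cs[...,0])<70)&(cs[...,1]<20)&(cs[...,1]>-100); print("front",np.percentile(cs[m][:,1],[95,99,100]))
c=cv2.resize(im[150:260,275:445],None,fx=4.7,fy=4.7,interpolation=cv2.INTER_CUBIC); cv2.imwrite("pics/crop1.png",c[:,:,::-1])
cmd(W(-11,-12,120),tool(0)); print(ctrl.get_obs()["ft_force"].round(2))
E
```

```text
level 858 ((-8.981475830078125, -20.935001373291016), (40.537757873535156, 114.10398864746094), 0.6182394623756409)
front [-80.48904857 -80.03019169 -79.65320409]
turn [0.0007 0.0005 0.002 ] shift [-0.5981 -0.0039  0.475 ] at case [-10.7 107.7 214.9]
[ 0.02 -0.25 -0.84]
```

View pics/crop1.png

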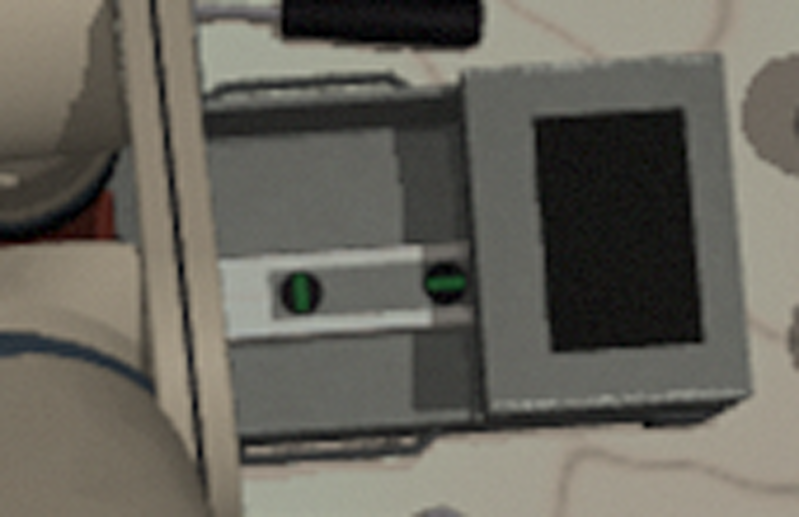

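The drawer front is now flush with the housing (crop x≈470). The level's end vial is at (300,292) and its middle vial at (445,284), and neither has moved.

>>> servo_tool --pt "0 0 0 -0.25 0 0 60" --pt "0 0 0 -0.5 0 0.1 60" --pt "0 0 0 -0.59 0 0.35 60" --pt "0 0 0 -0.59 0 0.6 60" --pt "0 0 0 -0.59 0 0.8 60" --pt "0 0 0 -0.59 0 0.8 60"

```text
t: 5.65
ee_pos: [554.3, -66.1, 50.7]
orientation: [-2.178, -2.254, 0.009]
ft_force: [-0.7, -0.4, 0.1]
width: 59.9
grasp_force: 0.0
```

```bash
python3 - <<'E'
from h import *
cmd(W(-10,-10,9),tool(0)); print(ctrl.get_obs()["ft_force"].round(2))
E
```

```text
turn [-0.0058 -0.0008 -0.0001] shift [0.0063 0.0227 0.2081] at case [-14.2 -11.3  50.7]
[-0.72 -0.37  0.06]
```

>>> servo_tool --pt "0 0 0 0 0.02 0.08 60" --pt "0 0 0 0 0.02 0.15 60" --pt "0 0 0 0 0.02 0.2 60" --pt "0 0 0 0 0.02 0.2 60"

```text
t: 6.15
ee_pos: [561.5, -64.8, 14.2]
orientation: [-2.18, -2.261, 0.001]
ft_force: [0.2, 0.3, 0.1]
width: 59.8
grasp_force: 0.0
```

>>> servo_tool --pt "0 0 0 0 0 0 30" --pt "0 0 0 0 0 0 30" --pt "0 0 0 0 0 0 30" --pt "0 0 0 0 0 0 30" --pt "0 0 0 0 0 0 30"

```text
t: 6.78
ee_pos: [561.5, -64.9, 15.1]
orientation: [-2.181, -2.26, 0.001]
ft_force: [-3.7, 0.9, 6.1]
width: 39.9
grasp_force: 30.0
```

```bash
python3 - <<'E'
from h import *
cmd(W(-10,-10,9),tool(0)); print(ctrl.get_obs()["ft_force"].round(2))
E
```

```text
turn [-0.0005 -0.0002  0.0007] shift [ 0.0016 -0.0149  0.0303] at case [ -7.  -10.3  15.1]
[-3.66  0.87  6.08]
```

>>> servo_tool --pt "0 0 0 0 0 0 52" --pt "0 0 0 0 -0.015 0 52" --pt "0 0 0 0 -0.015 0.02 52" --pt "0 0 0 0 -0.015 0.035 52" --pt "0 0 0 0 -0.015 0.035 30" --pt "0 0 0 0 -0.015 0.035 30" --pt "0 0 0 0 -0.015 0.035 30" --pt "0 0 0 0 -0.015 0.035 30" --pt "0 0 0 0 -0.015 0.035 30"

```text
t: 7.9
ee_pos: [558.9, -65.1, 7.7]
orientation: [-2.181, -2.261, 0.0]
ft_force: [-0.1, 0.3, -2.8]
width: 39.6
grasp_force: 30.0
```

```bash
cat >> h.py <<'E'
def rows(path):
    """path: list of (yb,zb,tilt): rigid bar gripped; bar's lower b corner, from current grip; prints cumulative rows"""
    o=ctrl.get_obs(); R0=Ro.from_rotvec(o["orientation"]); p0=o["ee_pos"]
    b0=W(C(p0)[0],path[0][0],path[0][1]); T0=path[0][2]
    for yb,zb,t in path[1:]:
        D=Ro.from_rotvec((t-T0)*XD); p=W(C(p0)[0],yb,zb)+D.apply(p0-b0)
        print(np.round((R0.inv()*(D*R0)).as_rotvec()/1.5,3),np.round(R0.inv().apply(p-p0)/200,3),C(p))
E
python3 - <<'E'
from h import *
cmd(W(-10,-10,9),tool(0)); print(ctrl.get_obs()["ft_force"].round(2))
d=np.radians
rows([(-189,4,0),(-187,6,d(4)),(-185,6,d(8)),(-178,6,d(12)),(-167,6,d(16)),(-155,7,d(20)),(-143,8,d(24)),(-130,9,d(27)),(-118,10,d(30))])
E
```

```text
turn [-0.0001 -0.      0.0008] shift [ 0.0022 -0.002  -0.0067] at case [ -9.6 -10.4   7.7]
[-0.06  0.28 -2.82]
[-0.     0.047 -0.   ] [ 0.007  0.    -0.072] [-9.6 -9.1 22.1]
[-0.     0.093 -0.   ] [ 0.009 -0.    -0.134] [-9.6 -8.7 34.5]
[-0.    0.14 -0.  ] [ 0.032  0.    -0.195] [-9.6 -4.1 46.7]
[-0.     0.186 -0.   ] [ 0.07   0.    -0.255] [-9.6  3.6 58.7]
[-0.     0.233 -0.   ] [ 0.11   0.    -0.319] [-9.6 11.5 71.5]
[-0.     0.279 -0.   ] [ 0.145  0.    -0.382] [-9.6 18.6 84. ]
[-0.     0.314 -0.   ] [ 0.189  0.    -0.428] [-9.6 27.4 93.3]
[-0.     0.349 -0.   ] [ 0.226  0.    -0.474] [ -9.6  34.8 102.4]
```

>>> servo_tool --pt "0 0.023 0 0.003 0 -0.036 30" --pt "0 0.047 0 0.007 0 -0.072 30" --pt "0 0.07 0 0.008 0 -0.103 30" --pt "0 0.093 0 0.01 0 -0.134 30" --pt "0 0.117 0 0.025 0 -0.165 30" --pt "0 0.14 0 0.04 0 -0.195 30" --pt "0 0.163 0 0.06 0 -0.225 30" --pt "0 0.186 0 0.08 0 -0.255 30" --pt "0 0.186 0 0.08 0 -0.255 30"

```text
t: 9.02
ee_pos: [558.4, -49.4, 58.8]
orientation: [-2.033, -2.106, -0.286]
ft_force: [-0.6, -1.0, -2.4]
width: 39.8
grasp_force: 30.0
```

```bash
python3 - <<'E'
from h import *
o=ctrl.get_obs();print(C(o["ee_pos"]),o["ft_force"].round(1),o["qpos"].round(2))
im,d=ctrl.get_image("scene"); cv2.imwrite("pics/s1.png",im[:,:,::-1])
d=np.radians
rows([(-165,6,d(16)),(-145,7,d(20)),(-122,8,d(24)),(-105,9,d(27)),(-88,10,d(30))])
E
```

```text
[-9.5  5.2 58.8] [-0.6 -1.  -2.4] [-0.26  0.61  1.83  0.37  0.82 -0.56]
[-0.     0.047 -0.   ] [ 0.094  0.    -0.039] [-9.6 21.2 71.4]
[-0.     0.093 -0.   ] [ 0.198  0.    -0.074] [-9.6 39.3 83.8]
[-0.     0.128 -0.   ] [ 0.273  0.    -0.102] [-9.6 52.2 93.2]
[-0.     0.163 -0.   ] [ 0.345  0.    -0.128] [ -9.6  64.5 102.3]
```

View pics/s1.png

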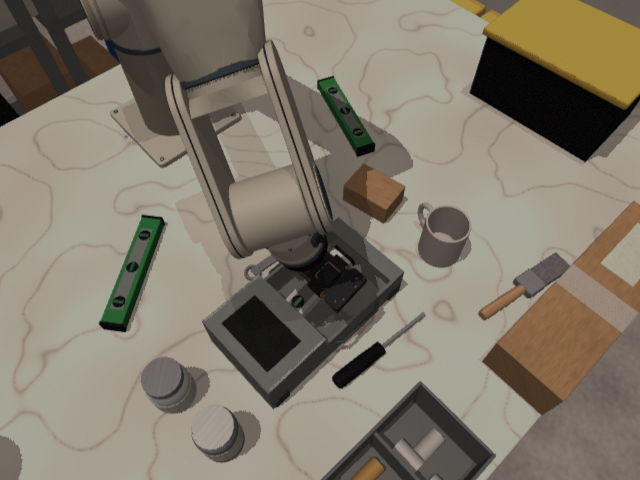

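The level is gripped, with a vial visible at (297,300) and the gripper at (335,275). It is tilting free of the case: the force is about its weight of 2.4 N. I'll carry on.

>>> servo_tool --pt "0 0.024 0 0.047 0 -0.02 30" --pt "0 0.047 0 0.094 0 -0.04 30" --pt "0 0.07 0 0.145 0 -0.057 30" --pt "0 0.093 0 0.198 0 -0.075 30" --pt "0 0.11 0 0.235 0 -0.09 30" --pt "0 0.128 0 0.273 0 -0.102 30" --pt "0 0.145 0 0.31 0 -0.115 30" --pt "0 0.163 0 0.345 0 -0.128 30" --pt "0 0.163 0 0.345 0 -0.128 30"

```text
t: 10.2
ee_pos: [556.3, 10.2, 102.4]
orientation: [-1.888, -1.958, -0.506]
ft_force: [-0.1, -0.5, -2.3]
width: 39.4
grasp_force: 30.0
```

```bash
python3 - <<'E'
from h import *
o=ctrl.get_obs();print(C(o["ee_pos"]),o["ft_force"].round(1),o["qpos"].round(2))
im,d=ctrl.get_image("scene"); cv2.imwrite("pics/s2.png",cv2.resize(im[180:420,180:500],None,fx=2,fy=2)[:,:,::-1])
Q=cloud("scene",d)-O; cs=np.stack([Q@XD,Q@YD,Q[...,2]],-1); print([cs[v,u].round() for u,v in((300,300),(310,290),(320,310),(360,260),(370,255))])
d=np.radians
rows([(-88,10,d(30)),(-85,40,d(30)),(-80,80,d(30)),(-60,120,d(30)),(-60,140,d(30))])
E
```

```text
[ -9.6  64.9 102.4] [-0.1 -0.5 -2.3] [-0.27  0.59  1.82  0.6   1.   -0.71]
[array([-10., -53.,  57.]), array([ -7., -32.,  69.]), array([  9., -25.,   1.]), array([ 60.,   6., 210.]), array([ 67.,  19., 216.])]
[0. 0. 0.] [ 0.088  0.    -0.122] [ -9.6  67.7 132.2]
[0. 0. 0.] [ 0.21   0.    -0.283] [ -9.6  72.7 172.2]
[0. 0. 0.] [ 0.396  0.    -0.406] [ -9.6  92.7 212.2]
[0. 0. 0.] [ 0.446  0.    -0.493] [ -9.6  92.7 232.2]
```

View pics/s2.png

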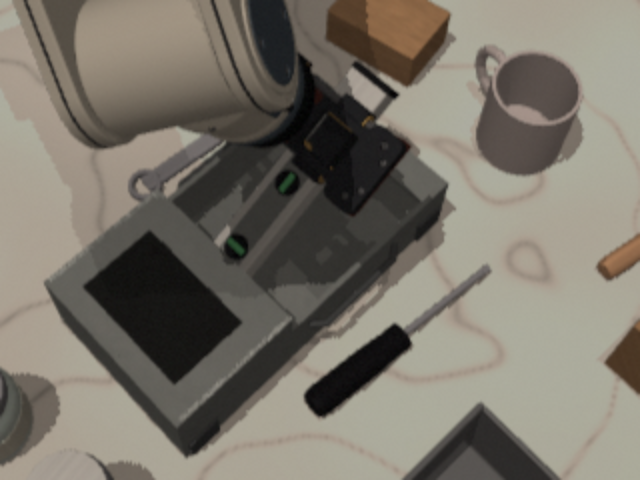

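The level slants out of the opening, with vials at (235,245) and (287,182) and end a at (375,85). It is clear of the edges, so I'll pull it further out and lift.

```bash
python3 - <<'E'
from h import *
d=np.radians
rows([(-88,10,d(30)),(-58,24,d(30)),(-50,60,d(30)),(-45,110,d(30)),(-40,150,d(30)),(-40,195,d(25))])
E
```

```text
[0. 0. 0.] [0.165 0.    0.014] [ -9.6  94.7 116.2]
[0. 0. 0.] [ 0.29   0.    -0.122] [ -9.6 102.7 152.2]
[0. 0. 0.] [ 0.436  0.    -0.326] [ -9.6 107.7 202.2]
[0. 0. 0.] [ 0.558  0.    -0.486] [ -9.6 112.7 242.2]
[ 0.    -0.058  0.   ] [ 0.668  0.    -0.603] [ -9.6 120.2 273.6]
```

>>> servo_tool --pt "0 0 0 0.08 0 0.007 30" --pt "0 0 0 0.165 0 0.014 30" --pt "0 0 0 0.23 0 -0.05 30" --pt "0 0 0 0.29 0 -0.122 30" --pt "0 0 0 0.36 0 -0.22 30" --pt "0 0 0 0.436 0 -0.326 30" --pt "0 0 0 0.5 0 -0.406 30" --pt "0 0 0 0.56 0 -0.486 30" --pt "0 -0.03 0 0.61 0 -0.54 30" --pt "0 -0.058 0 0.67 0 -0.6 30"

```text
t: 11.5
ee_pos: [553.9, 66.1, 274.1]
orientation: [-1.943, -2.012, -0.429]
ft_force: [-1.2, 0.0, -2.5]
width: 39.7
grasp_force: 30.0
```

>>> servo_tool --pt "0 0 0 0 0 -0.05 30" --pt "0 0 0 0 0 -0.08 30" --pt "0 0 0 0 0 -0.08 30" --pt "0 0 0 0 0 -0.08 30" --pt "0 0 0 0 0 -0.08 30" --pt "0 0 0 0 0 -0.08 30"

```text
t: 12.25
ee_pos: [554.3, 59.4, 287.3]
orientation: [-1.941, -2.012, -0.43]
ft_force: [-0.3, -0.0, -1.7]
width: 39.5
grasp_force: 30.0
```

```bash
python3 - <<'E'
from h import *
o=ctrl.get_obs();print(C(o["ee_pos"]),o["ft_force"].round(1),o["grasp_force"],abs(o["qvel"]).max(),o["t"])
im,d=ctrl.get_image("scene"); cv2.imwrite("pics/s3.png",im[:,:,::-1])
Q=cloud("scene",d)-O; cs=np.stack([Q@XD,Q@YD,Q[...,2]],-1)
m=(abs(cs[...,0]+10)<22)&(cs[...,2]>110)&(cs[...,1]<60)&(cs[...,1]>-120); q=cs[m]; print(len(q),q[q[:,1].argsort()][:3],q[:,2].min())
m=(cs[...,2]>72)&(cs[...,2]<90)&(abs(cs[...,0])<70)&(cs[...,1]<20)&(cs[...,1]>-85);print("front",m.sum(),cs[m][:,1].max() if m.any() else 0)
E
```

```text
[ -9.8 114.1 287.3] [-0.3 -0.  -1.7] 29.99608486890793 0.0031835016876965994 12.25
8860 [[-3.31801587e+00 -9.13423136e+01  5.73104231e+02]
 [-9.41390932e+00 -9.08242118e+01  5.77209461e+02]
 [ 2.94610085e-01 -9.08172555e+01  5.68871133e+02]] 209.78254747746993
front 80 -78.99767578264944
```

View pics/s3.png

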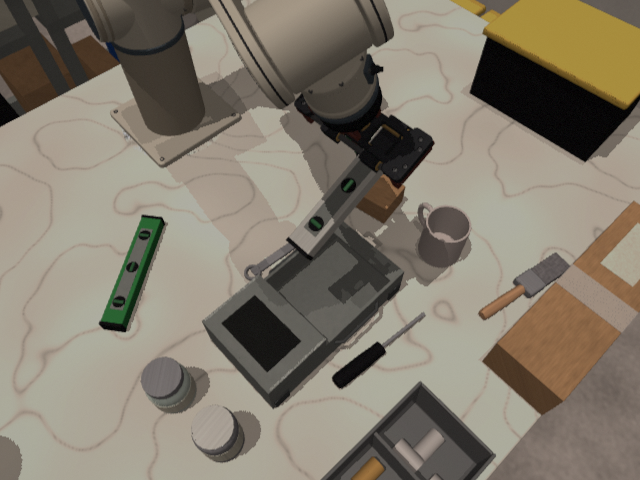

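The level hangs clear of the case with its lower end b at (303,242), at least 210 mm up. The drawer is still flush, the bystanders haven't moved and the arm is still, so I'm handing in.

```bash
python3 -c "
from workcell import ctrl; print(ctrl.close_job())"
```

```text
the job is handed in; nothing more can be done
None
```

I handed the job in at about 12 s: the drawer is shut flush, and the level came out slantwise and is held still and clear of the case, lowest point about 210 mm up. The bystanders look undisturbed; no verdict came back.

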